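# Turn the pan handles in over the hob

### The arm

A 6-joint arm with a two-finger parallel gripper is mounted at the origin on the work surface. World frame = base frame: x ahead of the robot, y to its left, z up, the work surface at z = 0. Lengths are in mm, angles in rad, forces in N, time in s.
With the tool pointing down it reaches from about 250 to 775 mm from the base axis. Payload 8.9 kg.
Tool frame: the origin (TCP) lies on the centre line of the jaws, within the pads' length; the fingertips stand 11 mm ahead of it and the grasp point (between the pads) lies 8 mm behind it; z points along the fingers, y is the line along which they close (so a half turn about z gives the same grasp; the last joint's range is limited). The gripper opens to 85 mm and grips with 20 to 120 N. Pads are 22 mm wide; open, the fingers measure 114 mm over their backs; the gripper's body (76 mm by 85 mm) begins 54 mm behind the grasp point. The pads swing forward as they close: fully open they stand 13 mm farther back than shut.
Start: joints at [1.016, 0.291, -0.153, 1.127, 0, 1.431], TCP at [212.053, 480.268, 242.305] pointing down, gripper open.
Joint ranges: [-2.52, 2.52], [-0.91, 1.74], [-1.3, 1.37], [-1.96, 2.02], [-1.52, 1.47], [-3.14, 3.14]. Speed limits (rad/s): [2.22, 2.22, 2.79, 3.14, 3.14, 3.14].

### API

Orientations are given as a unit quaternion [w, x, y, z].
In Python, from cell import telemetry, capture, r gives the robot as it stands.
- The arm moves only by the tool send_rows, never from a script. Its argument "plan" is a list that holds one entry, the list of rows, each a list of 7 numbers: the shift along the tool's x, y, z in cm, then the turn, a rotation vector about the tool's x, y, z in rad, then the closure, from 0 (fully open) to 1 (shut). A call has 1 to 5 rows; each row is the pose to reach, as a shift and turn from the pose commanded when the call began, along the tool's axes at that moment; what a row does not reach only later rows make up. A row lasts 1/10 s, in which the tool goes at most 50 mm and 8.59 degrees, less where a joint would pass 70% of its speed; a pose out of reach is approached as far as the arm can. A call with a gripper value outside its range is refused whole. The fingers move at their own pace and stop on an object; the grip force is fixed at half the most. Time passes only in rows, so rows that repeat a pose let the fingers close. It gives the time, the measured TCP pose, the force, the opening and the grip force at its end, in the units of the state.
- telemetry.get_state(): the state, without advancing time (a new reading comes with each control period).
- capture(name): name is "scene" or "top" or "wrist"; returns a dict with "frame" (384x512x3 uint8, red, green, blue), "range_z" (384x512 float32, mm along the optical axis (not along the pixel's ray), 0 where there is no reading), "K" (3x3 intrinsics, pixels), "view" (4x4, takes a point from world to camera coordinates); the wrist camera has in their place "T_tool_cam" (4x4, takes a point from camera to tool coordinates, whose origin is the TCP and whose axes are the flange's). Camera axes: x right, y down, z forward; pixel columns grow to the right and rows downward; lengths in mm; the calibration is good to about 2 mm. A picture is of the moment at which its call begins: read the wrist's pose just before it.
- r.close_job(): hands the job in; it is judged then, once.
The state is a dict: "clock": time; "joint_pos": joint angles; "qvel": joint speeds; "tau": joint torques, N m; "eef_pos": TCP position; "tcp_rot": TCP orientation; "wrist_force": force on the tool from outside, world axes, zero at the start; "torque": the same for the moment, N m; "finger_gap": opening from 0.0 (shut) to 1.0 (fully open); "gripper_force": force on a finger pad.
Only numpy, scipy, OpenCV 4.12 (cv2) and the standard library are available. Lean on these libraries where they do the work, as an engineer would, in place of code of your own. Each camera call takes 0.05 s, during which the arm holds its last target. There are 200 camera calls.

### The job

Swing the handles of the steel saucepan and the dark skillet inward, so that neither sticks out past the edge of the hob and each lies in a clear gap, not over or within a centimetre of another pan and well apart from the other handle. Turn each pan on the spot on its own ring without lifting or tipping it, let go, and leave the stockpot, bottles, cups and jars where they are.

Things in the scene. Friction and masses are not known exactly. Their poses are not given: they have to be found in the camera images.
- hob: fixed induction hob, black glass on a steel case: 340 mm deep (own x, away from the robot), 840 mm wide (own y), top 60 mm above the table; origin at the centre of its underside. Three white rings, 200 mm wide, at x = 0, y = +270, 0, -270 mm; a pan stands within 17 mm of each one's centre, in any order, their handles starting out over the long edge nearest the robot (x = -170)
- saucepan_center (a point): bright steel saucepan with a blue handle, empty, loose on the hob, 156 mm across the rim, 95 mm high, about 0.55 to 1 kg. Point on the pan's vertical axis, half-way up (47.5 mm above the hob glass). Its x axis points along the handle, z up
- saucepan_grip (a point): point on the axis of this pan's handle, 155 mm from the pan's axis and 75 mm above the hob glass: a good place to take it. The handle is a straight level bar, 18 mm wide and 14 mm thick, from 75 to 220 mm from the pan's axis. x axis outward along the handle, z up
- saucepan_tip (a point): the far end of this pan's handle, on its axis, 220 mm from the pan's axis, 75 mm above the hob glass
- skillet_center (a point): dark skillet with a red handle (a short rising steel arm joins it to the rim), empty, loose on the hob, 184 mm across the rim, 48 mm high, about 0.55 to 1 kg. Point on the pan's vertical axis, half-way up (24 mm above the hob glass). Its x axis points along the handle, z up
- skillet_grip (a point): point on the axis of this pan's handle, 155 mm from the pan's axis and 75 mm above the hob glass: a good place to take it. The handle is a straight level bar, 18 mm wide and 14 mm thick, from 110 to 240 mm from the pan's axis. x axis outward along the handle, z up
- skillet_tip (a point): the far end of this pan's handle, on its axis, 240 mm from the pan's axis, 75 mm above the hob glass
- stockpot_center (a point): copper-coloured stockpot without a long handle, 170 mm across, 105 mm high, standing on the third zone; two small brass ears, towards and away from the robot, reach 108 mm from its axis. Point on its vertical axis, half-way up (52.5 mm above the hob glass). Leave it alone
- oil: amber oil bottle, 56 mm across, 190 mm tall, on the hob behind the gap between two zones. Bystander, loose. Origin at the centre of its underside
- dip_cup: open steel cup, 60 mm across, 50 mm tall, on the hob behind the gap between the other two zones. Bystander, loose. Origin at the centre of its underside
- pepper_mill: turned dark wooden pepper mill, 52 mm across, 155 mm tall, on the table beside the hob. Bystander, loose. Origin at the centre of its underside
- spice_jar: reddish spice jar with a yellow lid, 60 mm across, 90 mm tall, on the table left of the hob. Bystander, loose. Origin at the centre of its underside
- milk_jug: white mug-like milk jug, 76 mm across with a handle on one side, 90 mm tall, on the table right of the hob. Bystander, loose. Origin at the centre of its underside
- sauce_bottle: yellow sauce bottle with a white cap, 56 mm across, 170 mm tall, on the table beside the hob. Bystander, loose. Origin at the centre of its underside
Not all that is in view belongs to the job. There is more than one size of the part that bears stockpot_center; the job needs the largest.

How it is judged:
By the outcome, as a careful person would: the job done as asked, in the order asked, and still so for the second after the job is handed in, with the robot touching nothing.
It also fails if it takes over 64 s, if anything falls off the work surface, if the arm or the gripper's body presses on something with over 40 N, if the wrist force passes 120 N, or if a joint passes its speed limit or range.

## Working session

There is one attempt and no reset: what is moved stays moved. The work goes in short steps, Python scripts to look and compute and a tool call to move; the robot and the scene stay as the last step left them, time stands still between calls to the robot, and variables do not carry over. Pictures are saved under pics/ and viewed, at most 10 in all, crops included, and the job is handed in when it is done.

Besides the shell and the picture viewer there is one more tool, called after "Request:" as a command line: name --argument value ..., lists and objects as JSON in quotes. send_rows: Moves the arm, as the interface text tells. Its arguments: {"type":"object","properties":{"plan":{"type":"array","items":{"type":"array","items":{"type":"array","items":{"type":"number"}}}}},"required":["plan"]}

```bash
ls; mkdir -p pics; python3 - <<'E'
from cell import telemetry, capture, r
import cv2, numpy as np
print(telemetry.get_state())
for n in("top","scene"):
    c=capture(n); cv2.imwrite(f"pics/{n}0.png",c["frame"][:,:,::-1]); np.savez(f"{n}0.npz",**c)
    print(n,c["K"],c["view"])
E
```

```text
pics
{'clock': 0.0, 'joint_pos': array([ 1.01574044e+00,  2.91277443e-01, -1.54088131e-01,  1.12670669e+00,
        3.54030955e-05,  1.43147936e+00]), 'qvel': array([ 7.40258348e-04,  1.01457434e-03,  5.85305339e-05, -1.19832203e-03,
       -1.74373157e-03, -8.86165641e-04]), 'tau': array([-3.74756506e-03, -5.37150514e+01,  3.31363893e+01,  1.61078194e-02,
       -5.14400726e-04,  6.94606292e-07]), 'eef_pos': array([211.80836449, 479.93412551, 241.7480252 ]), 'tcp_rot': array([-2.33716789e-04,  2.06375663e-01,  9.78472625e-01, -5.93881530e-04]), 'wrist_force': array([-0.49856088,  0.79598575,  0.22408836]), 'torque': array([0.01394782, 0.00032244, 0.00202097]), 'gripper_force': 0.0, 'finger_gap': 1.0005171829326411}
top [[365.56187697   0.         255.43123889]
 [  0.         365.56187697 195.1853023 ]
 [  0.           0.           1.        ]] [[-1.32197092e-01 -9.91211996e-01 -4.76526755e-03  5.97104156e+01]
 [-9.70943900e-01  1.30458440e-01 -2.00620386e-01  5.70776190e+02]
 [ 1.99479002e-01 -2.18946242e-02 -9.79657467e-01  1.23357811e+03]
 [ 0.00000000e+00  0.00000000e+00  0.00000000e+00  1.00000000e+00]]
scene [[352.34238993   0.         261.74655139]
 [  0.         352.34238993 189.98445436]
 [  0.           0.           1.        ]] [[ 6.10323014e-01  7.91981084e-01 -1.64857707e-02 -3.63817657e+02]
 [ 5.73528910e-01 -4.56141553e-01 -6.80440647e-01 -2.40583047e+02]
 [-5.46415966e-01  4.05833520e-01 -7.32617735e-01  1.77213520e+03]
 [ 0.00000000e+00  0.00000000e+00  0.00000000e+00  1.00000000e+00]]
```

View pics/top0.png

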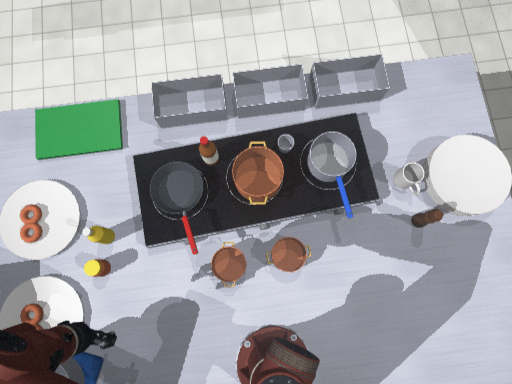

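View pics/scene0.png

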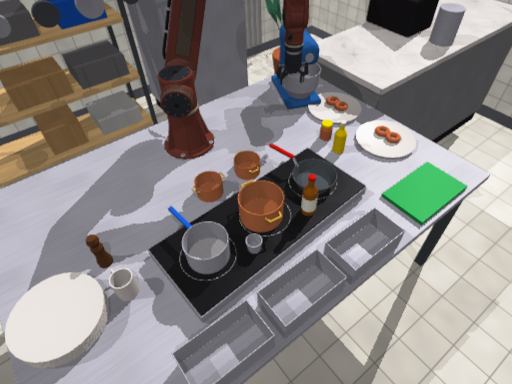

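The top view shows these things:
- **Skillet:** body at (178,188), red handle running to (195,252).
- **Stockpot:** the largest copper pot, at (258,172).
- **Saucepan:** at (331,157), blue handle running to (350,215).
- **Oil and dip cup:** at (208,150) and (286,143).
- **Copper decoys:** two small pots on the table at (229,263) and (289,253).

Lookalikes: the stockpot candidates are (258,172), (229,263) and (289,253), and I choose the large one on the hob. The only blue bar is (345,197) and the only red bar is (190,235). The blue tray at (90,365) and the red bottle cap at (204,140) are not handles.

```bash
cat > h.py <<'E'
import cv2, numpy as np
from scipy.optimize import least_squares
def cloud(c):
    z=c["range_z"].astype(float); v,u=np.indices(z.shape); K=c["K"]
    P=np.stack([(u-K[0,2])*z/K[0,0],(v-K[1,2])*z/K[1,1],z],-1)
    V=np.linalg.inv(c["view"]); W=P@V[:3,:3].T+V[:3,3]; W[z==0]=np.nan
    return W,cv2.cvtColor(c["frame"],cv2.COLOR_RGB2HSV)
def circ(p,R=None):
    c=p.mean(0)
    s=least_squares(lambda q:np.hypot(*(p-q[:2]).T)-(R or q[2]),[*c,90],loss='soft_l1',f_scale=2)
    return s.x
def handle(W,H,col,zr=(130,156)):
    hue=(abs(H[...,0].astype(int)-115)<15) if col=="blue" else ((H[...,0]<8)|(H[...,0]>172))
    m=hue&(H[...,1]>130)&(H[...,2]>50)&(W[...,2]>zr[0])&(W[...,2]<zr[1])
    n,l,st,_=cv2.connectedComponentsWithStats(m.astype(np.uint8),connectivity=8)
    k=1+np.argmax(st[1:,4]); p=W[l==k]
    c=p[:,:2].mean(0); d=np.linalg.svd(p[:,:2]-c)[2][0]
    t=(p[:,:2]-c)@d
    return p,c,d,t.min(),t.max(),st[k]
E
python3 - <<'E'
from h import *
for n in("top","scene"):
    c=dict(np.load(n+"0.npz")); W,H=cloud(c)
    m=(H[...,2]<60)&(abs(W[...,2]-60)<6)&(W[...,0]<1000)
    if n=="top": m[:,:130]=0
    k=cv2.connectedComponentsWithStats(cv2.morphologyEx(m.astype(np.uint8),cv2.MORPH_CLOSE,np.ones((5,5))))
    i=1+np.argmax(k[2][1:,4]); p=W[(k[1]==i)&m]
    print(n,"hob",cv2.minAreaRect(p[:,:2].astype(np.float32)),np.median(p[:,2]))
    hob=np.array(cv2.minAreaRect(p[:,:2].astype(np.float32))[0])
    for col in("blue","red"):
        p,cc,d,a,b,st=handle(W,H,col); print(col,len(p),cc.round(1),"z",np.percentile(p[:,2],[5,50,95]).round(),"ends",(cc+a*d).round(),(cc+b*d).round(),"dir",d.round(3))
    for nm,zr,R,(u,v) in(("sauce",155,76,(331,157)),("skil",108,90,(178,188)),("stock",165,83,(258,172))):
        if n=="top": g=W[v,u,:2]; G=globals().setdefault("G",{}); G[nm]=g
        q=(abs(W[...,2]-zr)<5)&(np.hypot(*(W[...,:2]-G[nm]).transpose(2,0,1))<125)
        x=W[q][:,:2]; print(nm,len(x),circ(x).round(1),np.percentile(W[q][:,2],[5,95]))
E
```

```text
top hob ((641.5293579101562, -21.204254150390625), (328.8475341796875, 829.4291381835938), 3.760261058807373) 58.8034893943078
blue 240 [ 515.3 -303.1] z [135. 140. 144.] ends [ 585. -296.] [ 444. -311.] dir [-0.995 -0.103]
red 209 [459.9 215. ] z [135. 140. 144.] ends [522. 228.] [395. 202.] dir [-0.98  -0.198]
sauce 155 [ 660.5 -288.5   75.9] [150.69151392 157.45183073]
skil 196 [627. 249.  89.] [103.22381057 110.46584959]
stock 149 [631.4 -32.   83. ] [160.75209834 166.74271325]
scene hob ((640.6873168945312, -22.487396240234375), (334.5625305175781, 826.9633178710938), 3.9386022090911865) 61.76634820200388
blue 145 [ 515.  -306.8] z [136. 143. 146.] ends [ 450. -314.] [ 584. -299.] dir [0.994 0.106]
red 149 [ 57.1 -22.7] z [131. 142. 155.] ends [82. 49.] [ 34. -90.] dir [-0.324 -0.946]
sauce 195 [ 662.2 -289.2   75.9] [150.5631595  158.99660333]
skil 149 [627.4 248.9  88.7] [103.30988592 112.08368656]
stock 188 [632.4 -32.   83.1] [160.75465633 168.92225499]
```

```bash
python3 - <<'E'
import cv2
f=cv2.imread("pics/top0.png")[100:270,125:395]
cv2.imwrite("pics/crop.png",cv2.resize(f,None,fx=2.9,fy=2.9,interpolation=cv2.INTER_CUBIC))
E
```

```text
(no output)
```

View pics/crop.png

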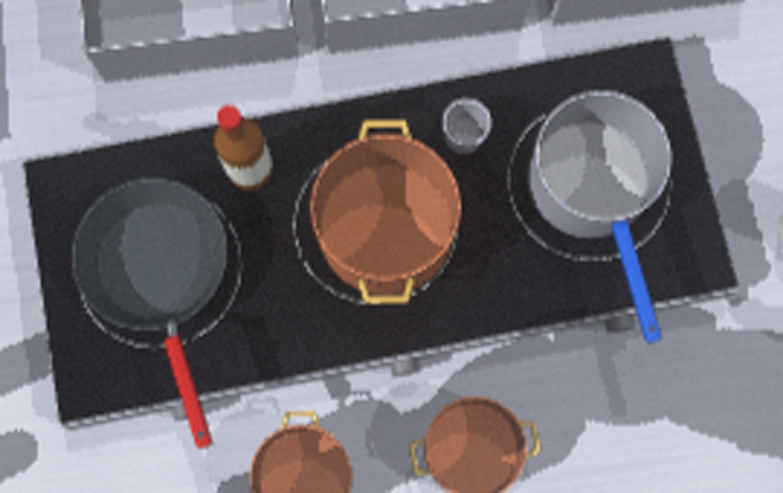

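The crop confirms both handles. Blue runs from (620,225) to (653,338) and red from (172,325) to (204,440). The big stockpot sits between the two pans, and both front gaps beside it are free. I'll do the saucepan first and turn its handle to hob-frame direction (-sin40°, +cos40°).

```bash
cat > go.py <<'E'
import sys,numpy as np
from cell import telemetry
from scipy.spatial.transform import Rotation as R
s=telemetry.get_state(); x,y,z,yaw=map(float,sys.argv[1:5])   # yaw = world yaw of tool y axis, deg
q=s["tcp_rot"]; M=R.from_quat([*q[1:],q[0]]).as_matrix()
a=np.radians(yaw); T=np.array([[-0-np.sin(a)*-1*-1,np.cos(a),0],[np.cos(a),np.sin(a),0],[0,0,-1]])
d=M.T@(np.array([x,y,z])-s["eef_pos"])/10
print("t",round(s["clock"],2),"pos",s["eef_pos"].round(1),"yaw",np.degrees(np.arctan2(M[1,1],M[0,1])).round(1),"gap",round(s["finger_gap"],2),"F",s["wrist_force"].round(1))
print("shift cm",d.round(2),"turn",R.from_matrix(M.T@T).as_rotvec().round(3))
E
python3 go.py 507 -306 230 96.3
```

```text
t 0.1 pos [211.9 479.9 241.8] yaw 66.2 gap 1.0 F [ 0.  -0.1  0.7]
shift cm [-58.75 -59.97   1.24] turn [-0.001 -0.    -0.526]
```

Request:
send_rows --plan '[[[-58.7,-60,0,0,0,-0.526,0],[-58.7,-60,0,0,0,-0.526,0],[-58.7,-60,0,0,0,-0.526,0],[-58.7,-60,0,0,0,-0.526,0],[-58.7,-60,0,0,0,-0.526,0]]]'

```text
clock: 0.6
eef_pos: [295.4, 258.5, 242.3]
tcp_rot: [0.0, -0.058, 0.998, -0.0]
wrist_force: [1.1, -1.4, -0.1]
finger_gap: 0.999
gripper_force: 0.0
```

```bash
python3 go.py 507 -306 230 96.3
```

```text
t 0.6 pos [295.4 258.5 242.3] yaw 96.6 gap 1.0 F [ 1.1 -1.4 -0.1]
shift cm [-14.54 -58.51   1.24] turn [-0.     0.     0.005]
```

Request:
send_rows --plan '[[[-14.5,-58.5,0,0,0,0,0],[-14.5,-58.5,0,0,0,0,0],[-14.5,-58.5,0,0,0,0,0],[-14.5,-58.5,0,0,0,0,0],[-14.5,-58.5,0,0,0,0,0]]]'

```text
clock: 1.1
eef_pos: [382.0, 23.5, 242.6]
tcp_rot: [0.0, -0.055, 0.998, 0.0]
wrist_force: [1.5, 1.6, 0.0]
finger_gap: 1.001
gripper_force: 0.0
```

```bash
python3 go.py 507 -306 230 96.3
```

```text
t 1.1 pos [382.   23.5 242.6] yaw 96.3 gap 1.0 F [1.5 1.6 0. ]
shift cm [ -8.81 -34.12   1.26] turn [0. 0. 0.]
```

Request:
send_rows --plan '[[[-8.8,-34.1,1.2,0,0,0,0],[-8.8,-34.1,1.2,0,0,0,0],[-8.8,-34.1,1.2,0,0,0,0],[-8.8,-34.1,1.2,0,0,0,0],[-8.8,-34.1,1.2,0,0,0,0]]]'

```text
clock: 1.6
eef_pos: [470.6, -210.2, 233.6]
tcp_rot: [-0.0, -0.055, 0.998, 0.0]
wrist_force: [0.5, 0.5, 1.0]
finger_gap: 0.999
gripper_force: 0.0
```

```bash
python3 go.py 507 -306 220 96.3
```

```text
t 1.6 pos [ 470.6 -210.2  233.6] yaw 96.3 gap 1.0 F [0.5 0.5 1. ]
shift cm [-2.57 -9.92  1.36] turn [ 0. -0. -0.]
```

Request:
send_rows --plan '[[[-2.5,-9.6,1.2,0,0,0,0],[-2.5,-9.6,1.2,0,0,0,0],[-2.5,-9.6,1.2,0,0,0,0],[-2.5,-9.6,1.2,0,0,0,0],[-2.5,-9.6,1.2,0,0,0,0]]]'

```text
clock: 2.1
eef_pos: [505.5, -299.8, 221.8]
tcp_rot: [-0.0, -0.055, 0.998, 0.0]
wrist_force: [-0.5, -0.3, 0.6]
finger_gap: 0.998
gripper_force: 0.0
```

```bash
cat > wr.py <<'E'
import sys
from h import *
from cell import telemetry, capture
from scipy.spatial.transform import Rotation as R
s=telemetry.get_state(); q=s["tcp_rot"]; M=np.eye(4); M[:3,:3]=R.from_quat([*q[1:],q[0]]).as_matrix(); M[:3,3]=s["eef_pos"]
c=capture("wrist"); c["view"]=np.linalg.inv(M@c["T_tool_cam"])
cv2.imwrite(f"pics/{sys.argv[2]}.png",c["frame"][:,:,::-1])
W,H=cloud(c); p,cc,d,a,b,st=handle(W,H,sys.argv[1],(120,156))
print(len(p),"centre",cc.round(1),"ends",(cc+a*d).round(1),(cc+b*d).round(1),"yaw",np.degrees(np.arctan2(d[1],d[0])).round(1)%180,"z",np.percentile(p[:,2],[5,50,95]).round(1),"bbox",st)
E
python3 wr.py blue w1; python3 go.py 507 -306 127 96.3
```

```text
3927 centre [ 510.  -303.5] ends [ 443.9 -310.6] [ 585.7 -295.3] yaw 6.2 z [139.3 141.6 142.8] bbox [ 237  121   24  177 3927]
t 2.15 pos [ 505.6 -299.6  222.2] yaw 96.4 gap 0.99 F [-0.4 -0.8 -0.1]
shift cm [-0.07 -0.66  9.52] turn [ 0.    -0.     0.001]
```

Request:
send_rows --plan '[[[0,-0.45,3,0,0,0,0.3],[0,-0.45,6,0,0,0,0.3],[0,-0.45,8.5,0,0,0,0.3],[0,-0.45,9.5,0,0,0,0.3],[0,-0.45,9.5,0,0,0,0.3]]]'

```text
clock: 2.65
eef_pos: [505.8, -303.9, 126.5]
tcp_rot: [-0.001, -0.056, 0.998, 0.001]
wrist_force: [-0.4, -0.3, -0.1]
finger_gap: 0.699
gripper_force: 0.0
```

```bash
python3 go.py 507 -303.9 127 96.3
```

```text
t 2.65 pos [ 505.8 -303.9  126.5] yaw 96.4 gap 0.7 F [-0.4 -0.3 -0.1]
shift cm [-0.12 -0.01 -0.05] turn [ 0.001 -0.001  0.001]
```

Request:
send_rows --plan '[[[0,0,0,0,0,0,0.6],[0,0,0,0,0,0,0.8],[0,0,0,0,0,0,1],[0,0,0,0,0,0,1],[0,0,0,0,0,0,1]]]'

```text
clock: 3.15
eef_pos: [506.9, -305.6, 128.2]
tcp_rot: [0.001, -0.055, 0.998, -0.001]
wrist_force: [-0.9, 0.7, 6.4]
finger_gap: 0.199
gripper_force: 58.7
```

```bash
python3 - <<'E'
import numpy as np
for k in range(1,6):
    t=.05*k; print(t,(15.7*(np.cos(t)-1)).round(2),(15.7*np.sin(t)).round(2))
E
```

```text
0.05 -0.02 0.78
0.1 -0.08 1.57
0.15000000000000002 -0.18 2.35
0.2 -0.31 3.12
0.25 -0.49 3.88
```

Request:
send_rows --plan '[[[-0.02,0.78,0,0,0,0.05,1],[-0.08,1.57,0,0,0,0.1,1],[-0.18,2.35,0,0,0,0.15,1],[-0.31,3.12,0,0,0,0.2,1],[-0.49,3.88,0,0,0,0.25,1]]]'

```text
clock: 3.65
eef_pos: [507.2, -267.6, 128.3]
tcp_rot: [0.001, 0.072, 0.997, -0.002]
wrist_force: [-3.3, -5.1, 5.1]
finger_gap: 0.197
gripper_force: 58.8
```

Request:
send_rows --plan '[[[-0.02,0.78,0,0,0,0.05,1],[-0.08,1.57,0,0,0,0.1,1],[-0.18,2.35,0,0,0,0.15,1],[-0.31,3.12,0,0,0,0.2,1],[-0.49,3.88,0,0,0,0.25,1]]]'

```text
clock: 4.15
eef_pos: [517.2, -229.6, 128.2]
tcp_rot: [0.0, 0.195, 0.981, -0.001]
wrist_force: [-4.4, -4.5, 6.5]
finger_gap: 0.2
gripper_force: 58.9
```

```bash
cat > chk.py <<'E'
import sys
from h import *
from cell import capture
for n in("top","scene"):
    c=capture(n); W,H=cloud(c)
    if len(sys.argv)>1: cv2.imwrite(f"pics/{n}{sys.argv[1]}.png",c["frame"][:,:,::-1])
    for nm,zr,R,g in(("sauce",155,75.9,(661.3,-288.9)),("skil",108,88.9,(627.2,249)),("stock",165,83,(632,-32))):
        q=(abs(W[...,2]-zr)<5)&(abs(np.hypot(*(W[...,:2]-g).transpose(2,0,1))-R)<10)
        print(n,nm,q.sum(),circ(W[q][:,:2],R).round(1)[:2],"z",np.median(W[q][:,2]).round(1))
    for col in("blue","red"):
        V=W.copy(); V[(W[...,0]<350)]=np.nan
        p,cc,d,a,b,st=handle(V,H,col); print(n,col,len(p),cc.round(1),"ends",(cc+a*d).round(1),(cc+b*d).round(1),"yaw",np.degrees(np.arctan2(d[1],d[0])).round(1)%180)
E
python3 chk.py; python3 go.py 554 -177 127 43.85
```

```text
top sauce 71 [ 659.5 -290.9] z 153.2
top skil 183 [627.3 248.9] z 106.1
top stock 144 [631.5 -31.8] z 163.5
t 4.2 pos [ 517.6 -228.6  128.2] yaw 67.3 gap 0.2 F [-2. -4.  6.]
shift cm [-1.36  6.16  0.11] turn [-0.002  0.002  0.409]Traceback (most recent call last):
  File "chk.py", line 12, in <module>
    p,cc,d,a,b,st=handle(V,H,col); print(n,col,len(p),cc.round(1),"ends",(cc+a*d).round(1),(cc+b*d).round(1),"yaw",np.degrees(np.arctan2(d[1],d[0])).round(1)%180)
                  ~~~~~~^^^^^^^^^
  File "h.py", line 16, in handle
    k=1+np.argmax(st[1:,4]); p=W[l==k]
        ~~~~~~~~~^^^^^^^^^^
    return _wrapfunc(a, 'argmax', axis=axis, out=out, **kwds)
    return bound(*args, **kwds)
ValueError: attempt to get argmax of an empty sequence
```

Request:
send_rows --plan '[[[-0.02,0.78,0,0,0,0.05,1],[-0.08,1.57,0,0,0,0.1,1],[-0.18,2.35,0,0,0,0.15,1],[-0.31,3.12,0,0,0,0.2,1],[-0.49,3.88,0,0,0,0.25,1]]]'

```text
clock: 4.7
eef_pos: [536.2, -195.3, 128.1]
tcp_rot: [0.0, 0.316, 0.949, -0.001]
wrist_force: [-5.6, -2.9, 6.9]
finger_gap: 0.197
gripper_force: 59.0
```

Request:
send_rows --plan '[[[-0.02,0.78,0,0,0,0.05,1],[-0.08,1.57,0,0,0,0.1,1],[-0.18,2.35,0,0,0,0.15,1],[-0.18,2.35,0,0,0,0.15,1],[-0.18,2.35,0,0,0,0.15,1]]]'

```text
clock: 5.2
eef_pos: [552.2, -177.3, 128.1]
tcp_rot: [0.001, 0.385, 0.923, -0.001]
wrist_force: [-2.1, -2.0, 6.6]
finger_gap: 0.194
gripper_force: 58.9
```

```bash
python3 go.py 554 -177 127 43.85
```

```text
t 5.2 pos [ 552.2 -177.3  128.1] yaw 44.7 gap 0.19 F [-2.1 -2.   6.6]
shift cm [-0.1   0.15  0.11] turn [-0.001  0.002  0.015]
```

Request:
send_rows --plan '[[[0,0,0,0,0,0,0.55],[0,0,0,0,0,0,0.5],[0,0,0,0,0,0,0.5],[0,0,-2,0,0,0,0.5],[0,0,-5,0,0,0,0.5]]]'

```text
clock: 5.7
eef_pos: [550.8, -175.9, 175.9]
tcp_rot: [-0.002, 0.385, 0.923, 0.0]
wrist_force: [0.7, -0.8, 0.5]
finger_gap: 0.498
gripper_force: 0.0
```

Request:
send_rows --plan '[[[0,0,-5,0,0,0,0.5],[0,0,-8,0,0,0,0.5],[5,0,-8,0,0,0,0.3],[10,0,-8,0,0,0,0.3],[10,0,-8,0,0,0,0.3]]]'

```text
clock: 6.2
eef_pos: [476.6, -101.6, 256.5]
tcp_rot: [-0.003, 0.384, 0.923, 0.0]
wrist_force: [-0.1, -0.8, 0.8]
finger_gap: 0.702
gripper_force: 0.0
```

```bash
sed -i 's/^        p,cc,d,a,b,st=handle.*/        try: p,cc,d,a,b,st=handle(V,H,col); print(n,col,len(p),cc.round(1),"ends",(cc+a*d).round(1),(cc+b*d).round(1),"yaw",np.degrees(np.arctan2(d[1],d[0])).round(1)%180)\n        except ValueError: print(col,"hidden")/' chk.py; python3 chk.py; python3 go.py 475 217.5 222 101.5
```

```text
top sauce 95 [ 659.9 -289.2] z 153.4
top skil 187 [627.3 249.1] z 105.8
top stock 107 [631.5 -31.9] z 163.5
blue hidden
top red 209 [459.2 215. ] ends [521.2 227.5] [394.6 202. ] yaw 11.400000000000006
scene sauce 205 [ 661.3 -289.6] z 155.4
scene skil 151 [627.5 248.8] z 107.7
scene stock 179 [632.2 -32.1] z 164.8
scene blue 137 [ 558.1 -181.6] ends [ 508.1 -129.5] [ 599.1 -224.4] yaw 133.8
scene red 92 [463.6 212. ] ends [397.8 198.4] [520.5 223.8] yaw 11.7
t 6.3 pos [ 481.2 -104.8  257.4] yaw 44.8 gap 0.7 F [-0.2 -0.7  0.4]
shift cm [23.31 22.28  3.53] turn [-0.     0.001 -0.989]
```

Request:
send_rows --plan '[[[23.3,22.3,0,0,0,-0.99,0.3],[23.3,22.3,0,0,0,-0.99,0.3],[23.3,22.3,0,0,0,-0.99,0.3],[23.3,22.3,0,0,0,-0.99,0.3],[23.3,22.3,0,0,0,-0.99,0.3]]]'

```text
clock: 6.8
eef_pos: [478.4, 146.1, 257.1]
tcp_rot: [0.001, 0.017, 1.0, 0.0]
wrist_force: [1.0, -0.2, 0.0]
finger_gap: 0.696
gripper_force: 0.0
```

```bash
python3 go.py 475 217.5 222 101.5
```

```text
t 6.8 pos [478.4 146.1 257.1] yaw 88.0 gap 0.7 F [ 1.  -0.2  0. ]
shift cm [0.59 7.12 3.51] turn [-0.     0.001 -0.235]
```

Request:
send_rows --plan '[[[0.6,7,3.5,0,0,-0.235,0.3],[0.6,7,3.5,0,0,-0.235,0.3],[0.6,7,3.5,0,0,-0.235,0.3],[0.6,7,3.5,0,0,-0.235,0.3],[0.6,7,3.5,0,0,-0.235,0.3]]]'

```text
clock: 7.3
eef_pos: [475.0, 213.9, 222.3]
tcp_rot: [0.0, -0.096, 0.995, -0.0]
wrist_force: [0.6, -0.3, 0.9]
finger_gap: 0.7
gripper_force: 0.0
```

```bash
python3 wr.py red w2; python3 go.py 475 217.5 127 101.5
```

```text
3754 centre [453.8 216.3] ends [393.9 204.2] [519.3 229.5] yaw 11.4 z [139.8 141.7 142.9] bbox [ 251   92   25  169 3754]
t 7.35 pos [475.  213.7 222.5] yaw 101.0 gap 0.7 F [-0.   0.3 -0.4]
shift cm [-0.06  0.37  9.55] turn [-0.     0.001 -0.008]
```

Request:
send_rows --plan '[[[0,0.5,3,0,0,-0.008,0.3],[0,0.5,6,0,0,-0.008,0.3],[0,0.5,8.5,0,0,-0.008,0.3],[0,0.5,9.5,0,0,-0.008,0.3],[0,0.5,9.5,0,0,-0.008,0.3]]]'

```text
clock: 7.85
eef_pos: [472.9, 218.6, 126.5]
tcp_rot: [-0.001, -0.101, 0.995, -0.0]
wrist_force: [-0.9, 0.2, 0.4]
finger_gap: 0.699
gripper_force: 0.0
```

Request:
send_rows --plan '[[[0,0,0,0,0,0,0.6],[0,0,0,0,0,0,0.8],[0,0,0,0,0,0,1],[0,0,0,0,0,0,1],[0,0,0,0,0,0,1]]]'

```text
clock: 8.35
eef_pos: [473.7, 219.6, 128.1]
tcp_rot: [0.001, -0.101, 0.995, 0.0]
wrist_force: [-0.7, -1.6, 6.3]
finger_gap: 0.2
gripper_force: 59.0
```

```bash
python3 go.py 547 116 127 148.85; python3 -c "
import numpy as np
from cell import telemetry
p=telemetry.get_state()['eef_pos'];R=np.hypot(*(p[:2]-[627.3,249]))/10;print(R)
for k in range(1,6): t=.05*k; print(t,(R*(np.cos(t)-1)).round(2),(-R*np.sin(t)).round(2))"
```

```text
t 8.35 pos [473.7 219.6 128.1] yaw 101.6 gap 0.2 F [-0.7 -1.6  6.3]
shift cm [ -5.09 -11.62   0.12] turn [-0.001  0.002 -0.824]
15.634687673103333
0.05 -0.02 -0.78
0.1 -0.08 -1.56
0.15000000000000002 -0.18 -2.34
0.2 -0.31 -3.11
0.25 -0.49 -3.87
```

Turn of 0.82 rad in total.

Request:
send_rows --plan '[[[-0.02,-0.78,0,0,0,-0.05,1],[-0.08,-1.56,0,0,0,-0.1,1],[-0.18,-2.34,0,0,0,-0.15,1],[-0.31,-3.11,0,0,0,-0.2,1],[-0.49,-3.87,0,0,0,-0.25,1]]]'

```text
clock: 8.85
eef_pos: [485.2, 183.6, 127.9]
tcp_rot: [0.0, -0.227, 0.974, 0.001]
wrist_force: [-6.6, 5.0, 8.0]
finger_gap: 0.2
gripper_force: 59.4
```

Request:
send_rows --plan '[[[-0.02,-0.78,0,0,0,-0.05,1],[-0.08,-1.56,0,0,0,-0.1,1],[-0.18,-2.34,0,0,0,-0.15,1],[-0.31,-3.11,0,0,0,-0.2,1],[-0.49,-3.87,0,0,0,-0.25,1]]]'

```text
clock: 9.35
eef_pos: [506.2, 150.7, 127.7]
tcp_rot: [-0.0, -0.346, 0.938, 0.001]
wrist_force: [-7.1, 3.4, 7.8]
finger_gap: 0.198
gripper_force: 59.5
```

Request:
send_rows --plan '[[[-0.02,-0.78,0,0,0,-0.05,1],[-0.08,-1.56,0,0,0,-0.1,1],[-0.18,-2.34,0,0,0,-0.15,1],[-0.31,-3.11,0,0,0,-0.2,1],[-0.49,-3.87,0,0,0,-0.25,1]]]'

```text
clock: 9.85
eef_pos: [534.7, 124.1, 127.7]
tcp_rot: [-0.0, -0.46, 0.888, 0.001]
wrist_force: [-7.5, 1.6, 9.9]
finger_gap: 0.196
gripper_force: 59.5
```

```bash
python3 chk.py | grep skil; python3 go.py 547 116 127 148.85
```

```text
top skil 88 [623.5 252.2] z 106.3
scene skil 154 [624.  251.8] z 107.5
t 9.95 pos [535.6 124.  127.7] yaw 144.8 gap 0.2 F [-4.   1.6  7. ]
shift cm [-0.01 -1.39  0.07] turn [ 0.001  0.001 -0.071]
```

Request:
send_rows --plan '[[[0.02,-0.65,0,0,0,-0.03,1],[0.05,-1.25,0,0,0,-0.056,1],[0.05,-1.25,0,0,0,-0.056,1],[0.05,-1.25,0,0,0,-0.056,1],[0.05,-1.25,0,0,0,-0.056,1]]]'

```text
clock: 10.45
eef_pos: [545.5, 116.8, 127.8]
tcp_rot: [0.0, -0.484, 0.875, 0.001]
wrist_force: [-3.0, 2.5, 5.5]
finger_gap: 0.2
gripper_force: 59.1
```

```bash
python3 chk.py | grep skil; python3 go.py 545 116.5 127 148
```

```text
top skil 90 [627.5 249.6] z 106.4
scene skil 166 [627.6 248.9] z 107.6
t 10.55 pos [545.5 116.8 127.8] yaw 147.9 gap 0.2 F [-3.6  2.8  5.6]
shift cm [0.05 0.03 0.08] turn [ 0.     0.001 -0.002]
```

Back within 0.6 mm of its start. I'll release it and retreat outward along the handle.

Request:
send_rows --plan '[[[0,0,0,0,0,0,0.55],[0,0,0,0,0,0,0.5],[0,0,0,0,0,0,0.5],[0,0,-2,0,0,0,0.5],[0,0,-5,0,0,0,0.5]]]'

```text
clock: 11.05
eef_pos: [544.4, 115.7, 176.0]
tcp_rot: [-0.002, -0.483, 0.875, 0.001]
wrist_force: [-0.3, -0.1, 1.3]
finger_gap: 0.501
gripper_force: 0.0
```

Request:
send_rows --plan '[[[0,0,-5,0,0,0,0.5],[0,0,-10,0,0,0,0.5],[-6,10,-10,0,0,0,0.3],[-6,10,-10,0,0,0,0.3],[-6,10,-10,0,0,0,0.3]]]'

```text
clock: 11.55
eef_pos: [491.3, 222.8, 277.6]
tcp_rot: [0.0, -0.484, 0.875, 0.0]
wrist_force: [0.2, -0.1, 0.5]
finger_gap: 0.698
gripper_force: 0.0
```

```bash
python3 go.py 300 300 270 120
```

```text
t 11.55 pos [491.3 222.8 277.6] yaw 147.9 gap 0.7 F [ 0.2 -0.1  0.5]
shift cm [ 3.61 20.31  0.76] turn [0.001 0.001 0.488]
```

Request:
send_rows --plan '[[[3.6,20.3,0,0,0,0.49,0.3],[3.6,20.3,0,0,0,0.49,0.3],[3.6,20.3,0,0,0,0.49,0.3],[3.6,20.3,0,0,0,0.49,0.3],[3.6,20.3,0,0,0,0.49,0.3]]]'

```text
clock: 12.05
eef_pos: [297.9, 298.4, 277.2]
tcp_rot: [-0.001, -0.257, 0.966, 0.0]
wrist_force: [0.1, -0.4, -0.2]
finger_gap: 0.702
gripper_force: 0.0
```

```bash
python3 chk.py 9
```

```text
top sauce 153 [ 659.6 -289.1] z 153.4
top skil 192 [627.6 249.5] z 106.1
top stock 151 [631.5 -31.8] z 163.6
top blue 219 [ 555.9 -182.3] ends [ 606.1 -233.9] [ 506.7 -131.9] yaw 134.3
top red 210 [535.9 102.1] ends [569.4 156.1] [501.8  47.1] yaw 58.2
scene sauce 192 [ 661.2 -289.5] z 155.2
scene skil 154 [627.8 249.5] z 107.2
scene stock 190 [632.3 -32.1] z 164.8
scene blue 139 [ 558.6 -182. ] ends [ 512.7 -134.4] [ 606.3 -231.5] yaw 133.9
scene red 138 [539.9 100. ] ends [572.9 154.6] [505.7  43.6] yaw 58.8
```

View pics/top9.png

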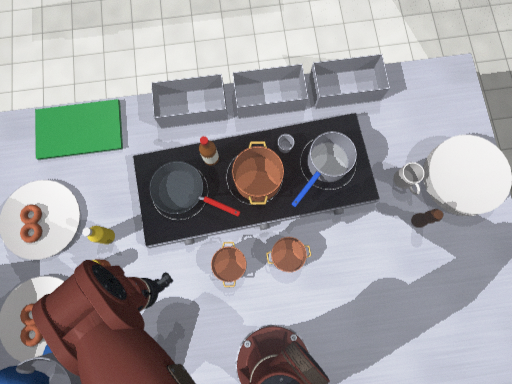

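The picture shows the red handle from (201,198) to (239,214) and the blue from (318,174) to (293,205). Both are inside the hob edge and clear of the stockpot, its near ear at (258,200), and each other. The bystanders in view have not moved, but the arm hides the spice jar.

```bash
python3 -c "
from cell import r
print(r.close_job())"
```

```text
the job is handed in; nothing more can be done
None
```

The job is handed in at about 12 s: both handles now lie in the front gaps beside the stockpot, over 30 mm inside the hob edge with tips about 175 mm apart, and both pans are within about 1 mm of where they started; the skillet slid about 4 mm mid-turn and I brought it back.

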